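# Snap the hold-down cover onto the tube shaker and keep it pressed

### The arm

A 7-joint arm with a two-finger parallel gripper is mounted at the origin on a cart in front of the work surface, level with it; the furniture and walls round the work are solid. World frame = base frame: x ahead of the robot, y to its left, z up, the work surface at z = 0. Lengths are in mm, angles in rad, forces in N, time in s.
With the tool pointing down it reaches from about 400 to 850 mm from the base axis. Payload 6.9 kg.
Tool frame: the origin (TCP) lies on the centre line of the jaws, within the pads' length; the fingertips stand 19 mm ahead of it and the grasp point (between the pads) is the TCP; z points along the fingers, y is the direction in which the jaws open and shut (so a half turn about z gives the same grasp; the last joint's range is limited). The gripper opens to 85 mm and grips with 20 to 120 N. Pads are 22 mm wide; open, the fingers measure 114 mm over their backs; the gripper's body (76 mm by 85 mm) begins 54 mm behind the grasp point. The pads swing forward as they close: fully open they stand 13 mm farther back than shut.
Start: joints at [1.391, 0.507, -0.238, 1.5, 0.126, 1.149, -0.155], TCP at [176.174, -599.646, 250.275] pointing down, gripper open.
Joint ranges: [-3.08, 3.08], [-0.24, 2.05], [-1.43, 1.35], [0, 2.5], [-1.52, 4.66], [0.17, 1.96], [-2.89, 2.89]. Speed limits (rad/s): [2.39, 2.39, 3.14, 3.14, 3.14, 3.14, 3.14].

### API

Orientations are given as a rotation vector (axis times angle).
In Python, from cell import manip, cams, nets gives the robot as it stands.
- The arm moves only by the tool arm_command, never from a script. Its argument "steps" is one flat list of numbers, 7 for each row, row after row: the turn, a rotation vector about the tool's x, y, z in rad, then the shift along the tool's x, y, z in mm, then the finger opening in mm, from 0 to 85.4. A call has exactly 8 rows; each row is the pose to reach, as a shift and turn from the pose commanded when the call began, along the tool's axes at that moment; what a row does not reach only later rows make up. A row lasts 1/10 s, in which the tool goes at most 50 mm and 8.59 degrees, less where a joint would pass 70% of its speed; a pose out of reach is approached as far as the arm can. A call with a gripper value outside its range is refused whole. The fingers move at their own pace and stop on an object; "newtons" is the grip in N (left out, the last holds). Time passes only in rows, so rows that repeat a pose let the fingers close, or fill a call up. It gives the time, the measured TCP pose, the force and the opening at its end, in the units of the state.
- manip.get_obs(): the state, without advancing time (a new reading comes with each control period).
- cams.capture(name): name is "side" or "top"; returns (picture, depth): 480x640x3 uint8, blue, green, red; 480x640 float32, mm along the optical axis (not along the pixel's ray), 0 where there is no reading.
- cams.calibration(name): a dict with "K" (3x3 intrinsics, pixels), "rvec" (rotation vector, rad) and "tvec" (3), from world to camera coordinates, as OpenCV has them. Camera axes: x right, y down, z forward; pixel columns grow to the right and rows downward; lengths in mm; the calibration is good to about 2 mm. A picture is of the moment at which its call begins. calibration takes no time and is no camera call.
- manip.sign_off(): hands the job in, once; it reports no verdict.
Trained networks look in the newest picture that a camera, given by its name, has taken for a name from the list of things; names that differ only in an ending like _2 or _b are one class to them, and where a whole thing is asked for, a point or a joint stands for the part that bears it (a point fixed in the world has none). Each returns a list of dicts, best first, with "p" (0 to 1); they miss things now and then, are a little off and sometimes report something else, mostly with a low value. They report only what shows in the picture. A call takes as long as a camera call.
- nets.find_in(name, camera): "uv" ([column, row] in pixels, amid what is visible of it).
- nets.outline_of(name, camera): "mask" (480x640 bool, what is visible of it) and "uv" ([column, row] in pixels, amid what is visible of it).
The state is a dict: "time_s": time; "q": joint angles; "qvel": joint speeds; "tau": joint torques, N m; "tcp_pos": TCP position; "tcp_rot": TCP orientation; "ft_force": force on the tool from outside, world axes, zero at the start; "wrist_torque": the same for the moment, N m; "grip_width": opening from 0.0 (shut) to 1.0 (fully open).
Only numpy, scipy, OpenCV 4.12 (cv2) and the standard library are available. Lean on these libraries where they do the work, as an engineer would, in place of code of your own. Each camera call takes 0.05 s, during which the arm holds its last target. There are 200 camera calls.

### The job

Pick up the blue cover by its black bar handle and press it straight down onto the tubes of the white shaker, between the corner guides, until it snaps under both orange clips. Keep pressing firmly, with about 12 N, so the sprung tube carrier stays squeezed down, and finish like that, hand still pressing on the cover. Leave the bottle, timer and marker pen alone.

Things in the scene. Friction and masses are not known exactly. Their poses are not given: they have to be found in the camera images.
- cover: loose cover, 90 g: blue plate 70 (x) x 110 (y) x 10 mm, white panel on top; its two y ends slope inward below a 1.5 mm lip (102 mm long at the underside). A black bar handle, 14 (x) x 44 (y) mm, stands on its centre, 10 to 40 mm above the underside (pinch its 14 mm, along x). Origin: centre of the underside, z up. Lies flat on the bench, handle up. Same after a half turn about z
- handle (a point): centre of the handle's top face, 40 mm above the cover's underside
- shaker: white tube shaker fixed on the bench, 100 (x) x 160 (y) mm, top deck 40 mm high; dial and two buttons on its front (-x) side. Origin: centre of its underside on the bench; z up; y runs from clip to clip. The cover's long side goes along the shaker's y, either way round
- seat (a point): on the shaker's axis, 54 mm above the bench, axes as the shaker's: where the centre of the cover's underside is when just snapped in. Round it stand four black L-shaped corner guides, inner faces at x = +-36.5, y = +-56.5 mm (1.5 mm clearance round the cover), upright to 84 mm above the bench, then flaring outward to 93 mm (6 mm lead-in)
- clip_left (a joint): orange sprung clip at the shaker's +y end, 24 mm wide, up to 82 mm above the bench; m pushed outward, 0 at rest, at most 0.008. Pressed on its sloped top, the cover drives it about 4.5 mm out (force peak 12 to 22 N in all), then it springs back to 0 over the cover's lip and the force drops. Flat hook underside 64 mm above the bench
- clip_right (a joint): the same clip at the shaker's -y end, in m pushed outward: 0 at rest
- tube_carrier (a joint): aluminium carrier with 15 tubes with green and yellow caps, 50 x 80 mm, mid-shaker; m pressed down, 0 at rest (caps 56 mm above the bench). Spring 2 N/mm, 2.4 N preload. About 0.002 when the cover is snapped in and let go; 0.005 takes 12 N; at 0.007 the cover rests on a metal frame round the carrier
- bottle: small bottle with blue cap, 56 mm across, 103 mm high, loose, upright; leave alone. Origin: centre of its underside
- timer: white timer, 62 x 68 x 19 mm, loose; leave alone. Origin: centre of its underside
- marker: red and white marker pen, 135 mm long along its y, 17 mm thick, loose; leave alone. Origin: centre of its underside

How it is judged:
By the outcome, as a careful person would: the job done as asked, in the order asked, and still so for the second after the job is handed in, while the arm keeps its last pose, push and grip.
It also fails if it takes over 51 s, if anything falls off the work surface, if the arm or the gripper's body presses on something with over 40 N, if the wrist force passes 120 N, or if a joint passes its speed limit or range.

## Working session

There is one attempt and no reset: what is moved stays moved. The work goes in short steps, Python scripts to look and compute and a tool call to move; the robot and the scene stay as the last step left them, time stands still between calls to the robot, and variables do not carry over. Pictures are saved under pics/ and viewed, about 8 in all and at most 12, crops included, and the job is handed in when it is done.

Besides the shell and the picture viewer there is one more tool, called after ">>>" by a JSON object that holds its "api" and its "payload", one argument or row to a line. arm_command: Moves the arm, as the interface text tells. Its arguments: {"type":"object","properties":{"steps":{"type":"array"},"newtons":{"type":"number"}},"required":["steps"]}

```bash
ls; mkdir -p pics; cat > h.py <<'E'
import numpy as np,cv2
from cell import manip,cams,nets
from scipy.spatial.transform import Rotation as R
def cal(n):
    c=cams.calibration(n); return np.array(c["K"]),R.from_rotvec(np.ravel(c["rvec"])).as_matrix(),np.ravel(c["tvec"])
def cloud(n,d):
    K,Rm,t=cal(n); v,u=np.mgrid[:480,:640]
    p=np.stack([(u-K[0,2])/K[0,0]*d,(v-K[1,2])/K[1,1]*d,d],-1)
    return (p-t)@Rm
E
python3 - <<'E'
from h import *
for n in("top","side"):
    im,d=cams.capture(n); cv2.imwrite(f"pics/{n}0.png",im); np.save(f"{n}0.npy",d)
    P=cloud(n,d); K,Rm,t=cal(n); print(n,-Rm.T@t,K[0,0])
    for o in("cover","handle","shaker","tube_carrier","clip_left","clip_right","bottle","timer","marker"):
        r=nets.outline_of(o,n)
        for x in r[:2]:
            m=x["mask"]&(d>0); print(o,round(x["p"],2),np.round(x["uv"]),m.sum(),np.round(np.median(P[m],0)) if m.any() else 0)
            if o in("cover","handle","shaker") and m.sum()>20:
                q=P[m]; print("  zpct",np.percentile(q[:,2],[2,50,98]).round(),cv2.minAreaRect(q[:,:2].astype(np.float32)))
print(manip.get_obs())
E
```

```text
pics
top [488.72703852 -25.49819618 982.68433378] 496.7197953257634
cover 0.59 [212. 296.] 1965 [487. 196.  10.]
  zpct [ 6. 10. 40.] ((487.4627685546875, 197.7952117919922), (110.0775146484375, 70.0591812133789), 80.83553314208984)
handle 0.62 [217. 297.] 2047 [488. 195.  10.]
  zpct [ 5. 10. 40.] ((488.02056884765625, 198.94863891601562), (114.92408752441406, 72.40138244628906), 79.06546020507812)
shaker 0.55 [390. 288.] 4573 [ 501. -141.   45.]
  zpct [32. 45. 91.] ((499.4490661621094, -146.85171508789062), (167.7233123779297, 113.33075714111328), 75.05290985107422)
tube_carrier 0.98 [395. 288.] 1303 [ 503. -143.   52.]
clip_left 0.74 [359. 277.] 126 [518. -83.  77.]
bottle 0.65 [312. 193.] 815 [671.  -0. 100.]
timer 0.8 [418. 182.] 1058 [ 707. -205.   16.]
marker 0.86 [213. 202.] 486 [673. 195.  13.]
side [1135.28517497   80.8354564   859.8410677 ] 590.7279066897687
cover 0.59 [440. 238.] 2194 [496. 201.  11.]
  zpct [ 1. 11. 41.] ((483.7198486328125, 203.81906127929688), (111.94957733154297, 84.23677062988281), 80.49539947509766)
cover 0.54 [248. 202.] 5155 [ 522. -136.   46.]
 
[... 921 characters left out ...]
time_s': 1.0, 'q': array([ 1.39051591,  0.50748435, -0.23761773,  1.50018346,  0.12571028,
        1.14887668, -0.15482456]), 'qvel': array([ 1.07080833e-03,  1.61568979e-03, -1.04582862e-03,  1.81055614e-03,
        5.47184294e-04,  6.32213564e-05, -8.71454953e-04]), 'tau': array([ 7.79159509e-04, -6.20380497e+01, -2.18467869e+00, -2.49964446e+01,
        1.39390447e-02,  2.22598530e-03,  3.33133278e-05]), 'tcp_pos': array([ 176.17625859, -599.66197888,  250.29103132]), 'tcp_rot': array([3.10955653e+00, 4.47325729e-01, 2.59297741e-05]), 'ft_force': array([-0.041437  , -0.10487898,  0.11897873]), 'wrist_torque': array([ 0.08330855, -0.0066158 , -0.01595868]), 'grip_width': 1.001896013083511}
```

View pics/top0.png

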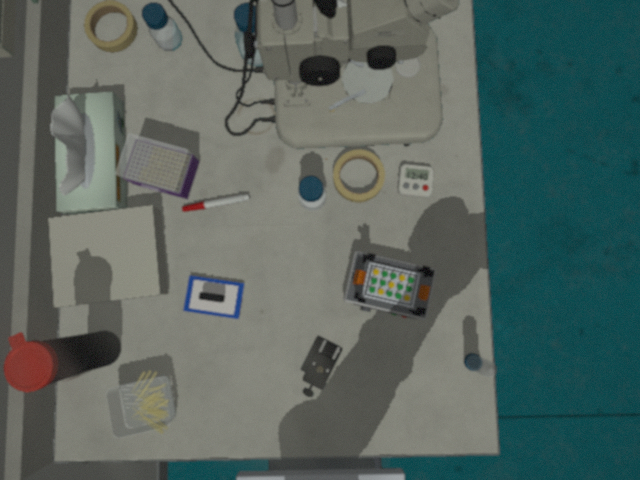

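View pics/side0.png

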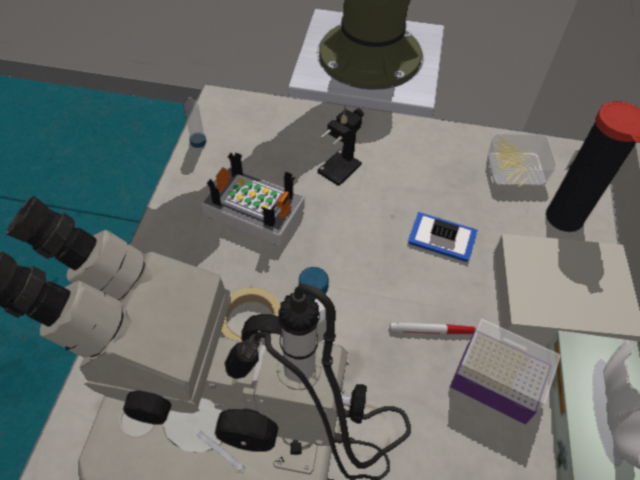

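The top view shows the cover at (213,297) with its handle at (212,296), and the shaker at (390,285) with orange clips at (360,277) and (424,292). The side view has the cover at (443,237) and the shaker at (254,200), and nothing stands between them. Next I'll refine both poses.

```bash
cat >> h.py <<'E'
def rect(q):
    (c,(w,h),a)=cv2.minAreaRect(q[:,:2].astype(np.float32))
    if w<h: w,h,a=h,w,a+90
    return np.round(c,1),round(w),round(h),round((a-90+90)%180-90,1)  # yaw of long axis vs world y
def towards(p,yaw):
    "tool-frame shift and turn from the current pose to world p (mm), tool down, jaw axis at yaw deg from world x"
    o=manip.get_obs(); Rc=R.from_rotvec(o["tcp_rot"])
    y=np.array([np.cos(np.radians(yaw)),np.sin(np.radians(yaw)),0]); z=np.array([0,0,-1.]); 
    best=min((R.from_matrix(np.stack([np.cross(s*y,z),s*y,z],1)) for s in(1,-1)),key=lambda r:(Rc.inv()*r).magnitude())
    print("t",o["time_s"],"tcp",o["tcp_pos"].round(1),"F",o["ft_force"].round(1),"grip",round(o["grip_width"],3))
    print("turn",(Rc.inv()*best).as_rotvec().round(4),"shift",Rc.inv().apply(np.array(p)-o["tcp_pos"]).round(1))
E
python3 - <<'E'
from h import *
for n in("top","side"):
    im=cv2.imread(f"pics/{n}0.png"); hsv=cv2.cvtColor(im,cv2.COLOR_BGR2HSV).astype(int); d=np.load(f"{n}0.npy"); P=cloud(n,d)
    X,Y,Z=P[...,0],P[...,1],P[...,2]; H,S,V=hsv[...,0],hsv[...,1],hsv[...,2]
    print(n)
    c=(abs(X-488)<80)&(abs(Y-197)<80)
    for nm,m in(("covertop",c&(Z>5)&(Z<14)),("handle",c&(Z>33)&(Z<45)&(V<90))):
        print(nm,m.sum(),P[m].mean(0).round(1),rect(P[m]))
    s=(abs(X-502)<110)&(abs(Y+142)<110)
    for nm,m in(("deck",s&(Z>36)&(Z<48)),("guides",s&(Z>76)&(V<70)),("carrier",s&(Z>48)&(Z<60)&(S>90)&(H>20)&(H<95))):
        print(nm,m.sum(),P[m].mean(0).round(1),rect(P[m]))
    o=s&(Z>66)&(S>150)&(H<18)
    k,l,st,ce=cv2.connectedComponentsWithStats(o.astype(np.uint8))
    for i in range(1,k):
        if st[i,4]>8: print("clip",st[i,4],P[l==i].mean(0).round(1),P[l==i].max(0).round(1))
    r=[int(v) for v in ([330,460,235,335] if n=="top" else [190,320,140,260])]
    e=cv2.resize(im[r[2]:r[3],r[0]:r[1]],None,fx=5,fy=5,interpolation=cv2.INTER_CUBIC)
    cv2.imwrite(f"pics/crop_{n}.png",e)
towards([480,-200,250],-12)
towards([488,197,110],-9.5)
E
```

```text
top
covertop 1801 [487.4 196.4   9.5] (array([487.5, 197.2]), 111, 70, -9.6)
handle 164 [487.9 196.2  38.7] (array([488. , 196.4]), 44, 13, -9.7)
deck 2379 [ 501.6 -139.8   40.9] (array([ 502.3, -143.8]), 160, 100, -14.2)
guides 302 [ 502.7 -150.1   88.3] (array([ 503.1, -144.2]), 130, 90, -14.5)
carrier 346 [ 502.7 -143.7   55.5] (array([ 502.4, -143.2]), 76, 44, -14.2)
clip 87 [517.5 -85.2  79. ] [529.7 -78.6  84.5]
clip 102 [ 487.5 -198.8   76.8] [ 498.1 -191.2   83.7]
side
covertop 1656 [494.2 201.4  10.6] (array([476.7, 200.1]), 123, 123, -82.4)
handle 201 [490.7 201.9  39. ] (array([490.4, 202.3]), 42, 17, -4.5)
deck 1900 [ 517.8 -131.9   41.3] (array([ 503.4, -138.8]), 160, 101, -14.3)
guides 339 [ 495.8 -140.7   85.5] (array([ 503.3, -137.7]), 131, 91, -14.2)
carrier 360 [ 501.8 -140.6   55.7] (array([ 502.2, -139. ]), 77, 46, -14.7)
clip 129 [ 490.6 -194.7   75.1] [ 502.  -186.8   84.6]
clip 99 [521.7 -79.7  77.5] [531.9 -73.4  84.8]
t 1.0 tcp [ 176.2 -599.7  250.3] F [-0.  -0.1  0.1] grip 1.002
turn [ 0.      0.     -1.0756] shift [ 4.042e+02 -2.978e+02  3.000e-01]
t 1.0 tcp [ 176.2 -599.7  250.3] F [-0.  -0.1  0.1] grip 1.002
turn [ 0.      0.     -1.1192] shift [ 523.7 -676.5  140.3]
```

View pics/crop_top.png

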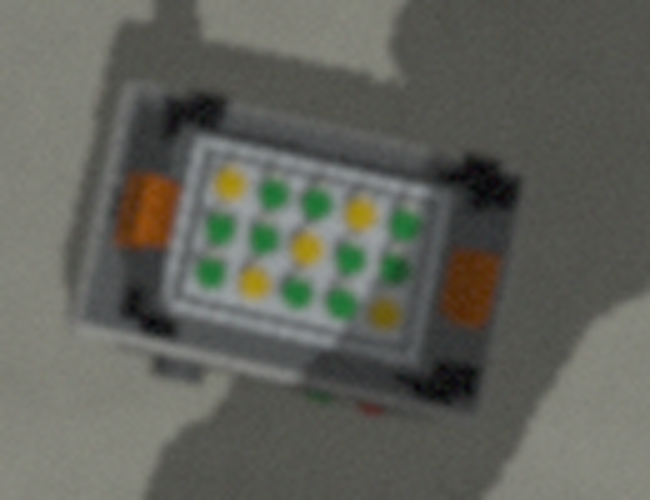

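>>> {"api": "arm_command", "payload": {
  "steps": [0,0,-1.07,404,-298,0,40,0,0,-1.07,404,-298,0,40,0,0,-1.07,404,-298,0,40,0,0,-1.07,404,-298,0,40,0,0,-1.07,404,-298,0,40,0,0,-1.07,404,-298,0,40,0,0,-1.07,404,-298,0,40,0,0,-1.07,404,-298,0,40],
  "newtons": 80
}}

```text
time_s: 1.8
tcp_pos: [419.0, -279.6, 250.6]
tcp_rot: [2.442, 1.976, 0.0]
ft_force: [0.2, -0.0, -1.2]
grip_width: 0.469
```

```bash
python3 -c "
from h import *
towards([489,198.5,130],-9.6)"
```

```text
t 1.8 tcp [ 419.  -279.6  250.6] F [ 0.2 -0.  -1.2] grip 0.469
turn [ 0.0007  0.0005 -0.0427] shift [482.2 -31.4 120.4]
```

>>> {"api": "arm_command", "payload": {
  "steps": [0,0,-0.04,482,-31,0,40,0,0,-0.04,482,-31,0,40,0,0,-0.04,482,-31,0,40,0,0,-0.04,482,-31,0,40,0,0,-0.04,482,-31,0,40,0,0,-0.04,482,-31,0,40,0,0,-0.04,482,-31,60,40,0,0,-0.04,482,-31,120,40]
}}

```text
time_s: 2.6
tcp_pos: [477.8, 104.9, 205.7]
tcp_rot: [2.405, 2.018, 0.008]
ft_force: [1.1, -1.0, -0.7]
grip_width: 0.468
```

>>> {"api": "arm_command", "payload": {
  "steps": [0,0,0,0,0,0,40,0,0,0,0,0,0,40,0,0,0,0,0,0,40,0,0,0,0,0,0,40,0,0,0,0,0,0,40,0,0,0,0,0,0,40,0,0,0,0,0,0,40,0,0,0,0,0,0,40]
}}

```text
time_s: 3.4
tcp_pos: [476.3, 101.3, 204.3]
tcp_rot: [2.407, 2.018, 0.0]
ft_force: [-0.5, -0.8, 0.6]
grip_width: 0.471
```

```bash
python3 -c "
from h import *
towards([489,198.5,34],-9.6)
for n in('side','top'):
    im,d=cams.capture(n); P=cloud(n,d); np.save(n+'1.npy',d)
    cv2.imwrite(f'pics/{n}1.png',im)
im=cv2.imread('pics/side1.png'); cv2.imwrite('pics/side1c.png',cv2.resize(im[100:300,330:590],None,fx=3,fy=3))
"
```

```text
t 3.4 tcp [476.3 101.3 204.3] F [-0.5 -0.8  0.6] grip 0.471
turn [ 0.0002  0.     -0.008 ] shift [ 97.9  -4.5 170.3]
```

View pics/side1c.png

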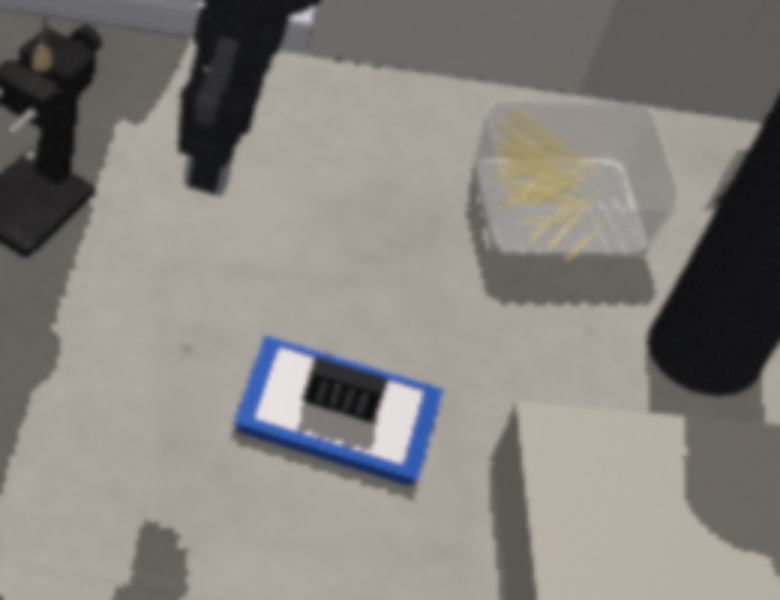

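The gripper is at crop (205,180), short of the cover at (340,410), and the way is clear. I'll move over the handle and go down.

>>> {"api": "arm_command", "payload": {
  "steps": [0,0,-0.008,49,-2,40,40,0,0,-0.008,98,-4.5,80,40,0,0,-0.008,98,-4.5,100,40,0,0,-0.008,98,-4.5,110,40,0,0,-0.008,98,-4.5,110,40,0,0,-0.008,98,-4.5,110,40,0,0,-0.008,98,-4.5,110,40,0,0,-0.008,98,-4.5,110,40]
}}

```text
time_s: 4.3
tcp_pos: [489.7, 198.2, 95.5]
tcp_rot: [2.4, 2.026, 0.003]
ft_force: [-0.6, -0.2, -0.3]
grip_width: 0.467
```

```bash
python3 -c "
from h import *
towards([489,198.5,34],-9.6)
im,d=cams.capture('side'); cv2.imwrite('pics/side2c.png',cv2.resize(im[140:300,340:560],None,fx=3.5,fy=3.5))
"
```

```text
t 4.3 tcp [489.7 198.2  95.5] F [-0.6 -0.2 -0.3] grip 0.467
turn [ 0.0021 -0.0006 -0.0012] shift [ 0.2 -0.9 61.5]
```

View pics/side2c.png

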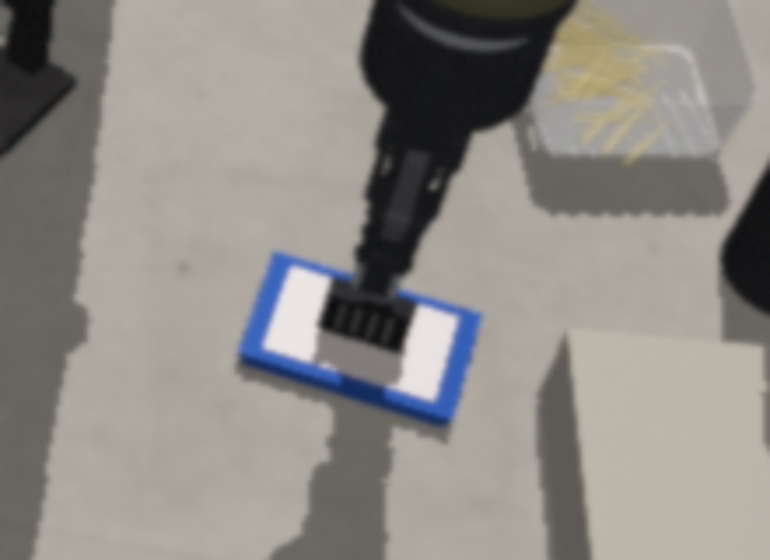

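Fingers at crop (378,290) line up with the handle at (368,315). Now I'll descend, grip and lift a little.

>>> {"api": "arm_command", "payload": {
  "steps": [0,0,0,0,-1,20,40,0,0,0,0,-1,35,40,0,0,0,0,-1,45,40,0,0,0,0,-1,52,40,0,0,0,0,-1,57,40,0,0,0,0,-1,60,40,0,0,0,0,-1,60,40,0,0,0,0,-1,60,40],
  "newtons": 80
}}

```text
time_s: 5.15
tcp_pos: [488.0, 199.2, 34.5]
tcp_rot: [2.399, 2.028, 0.001]
ft_force: [-0.5, 0.2, -0.2]
grip_width: 0.47
```

>>> {"api": "arm_command", "payload": {
  "steps": [0,0,0,0,0,0,5,0,0,0,0,0,0,5,0,0,0,0,0,0,5,0,0,0,0,0,0,5,0,0,0,0,0,0,5,0,0,0,0,0,0,5,0,0,0,0,0,0,5,0,0,0,0,0,0,5],
  "newtons": 80
}}

```text
time_s: 5.95
tcp_pos: [488.1, 199.2, 34.7]
tcp_rot: [2.399, 2.028, 0.001]
ft_force: [-1.7, -1.3, 6.0]
grip_width: 0.141
```

>>> {"api": "arm_command", "payload": {
  "steps": [0,0,0,0,0,-5,5,0,0,0,0,0,-15,5,0,0,0,0,0,-40,5,0,0,0,0,0,-75,5,0,0,0,0,0,-110,5,0,0,0,0,0,-135,5,0,0,0,0,0,-150,5,0,0,0,0,0,-150,5]
}}

```text
time_s: 6.75
tcp_pos: [488.7, 199.7, 186.8]
tcp_rot: [2.398, 2.027, 0.006]
ft_force: [0.1, 0.1, -1.3]
grip_width: 0.148
```

```bash
python3 -c "
from h import *
towards([503,-141.5,185],-14.4)
"
```

```text
t 6.75 tcp [488.7 199.7 186.8] F [ 0.1  0.1 -1.3] grip 0.148
turn [ 0.0036 -0.0024  0.0842] shift [-334.1   70.8    1.3]
```

>>> {"api": "arm_command", "payload": {
  "steps": [0,0,0.01,-20,4,0,5,0,0,0.02,-60,13,0,5,0,0,0.04,-105,22,0,5,0,0,0.05,-150,32,0,5,0,0,0.06,-195,41,0,5,0,0,0.07,-240,51,0,5,0,0,0.08,-280,59,0,5,0,0,0.084,-310,66,0,5]
}}

```text
time_s: 7.55
tcp_pos: [500.3, -120.8, 183.2]
tcp_rot: [-2.484, -1.922, 0.003]
ft_force: [1.2, 1.0, -0.5]
grip_width: 0.148
```

```bash
python3 -c "
from h import *
towards([503,-141.5,155],-14.4)
"
```

```text
t 7.55 tcp [ 500.3 -120.8  183.2] F [ 1.2  1.  -0.5] grip 0.148
turn [-0.0019  0.0009 -0.0026] shift [-19.3   7.9  28.2]
```

>>> {"api": "arm_command", "payload": {
  "steps": [0,0,0,-10,4,4,5,0,0,0,-19,8,12,5,0,0,0,-19,8,20,5,0,0,0,-19,8,28,5,0,0,0,-19,8,28,5,0,0,0,-19,8,28,5,0,0,0,-19,8,28,5,0,0,0,-19,8,28,5]
}}

```text
time_s: 8.35
tcp_pos: [504.7, -137.6, 156.6]
tcp_rot: [2.481, 1.926, 0.001]
ft_force: [-0.5, 0.4, -1.5]
grip_width: 0.146
```

```bash
cat > look.py <<'E'
from h import *
import sys
tag=sys.argv[1]
towards([503,-141.5,155],-14.4)
for n in("side","top"):
    im,d=cams.capture(n); cv2.imwrite(f"pics/{n}{tag}.png",im); P=cloud(n,d)
    hsv=cv2.cvtColor(im,cv2.COLOR_BGR2HSV).astype(int)
    X,Y,Z=P[...,0],P[...,1],P[...,2]; H,S,V=hsv[...,0],hsv[...,1],hsv[...,2]
    s=(abs(X-502)<120)&(abs(Y+142)<120)
    for nm,m in(("blue",s&(H>100)&(H<130)&(S>120)),("cover",s&(((H>100)&(H<130)&(S>120))|((V>150)&(S<60)))&(Z>100)),("deck",s&(Z>36)&(Z<48)),("guides",s&(Z>76)&(Z<97)&(V<70))):
        if m.sum()>10: print(n,nm,m.sum(),P[m].mean(0).round(1),np.percentile(P[m][:,2],[5,50,95]).round(1),rect(P[m]))
E
python3 look.py 3; python3 -c "
import cv2
a=cv2.imread('pics/side3.png')[110:270,170:340];b=cv2.imread('pics/top3.png')[220:350,320:470]
a=cv2.resize(a,(400,376));b=cv2.resize(b,(400,347));b=cv2.copyMakeBorder(b,0,29,0,0,0)
cv2.imwrite('pics/both3.png',cv2.hconcat([a,b]))"
```

```text
t 8.35 tcp [ 504.7 -137.6  156.6] F [-0.5  0.4 -1.5] grip 0.146
turn [ 0.0007 -0.      0.001 ] shift [-4.2 -0.7  1.6]
side blue 616 [ 523.7 -129.1  131.4] [126.4 131.4 133.9] (array([ 490.9, -113.8]), 154, 114, 49.6)
side cover 706 [ 521.2 -134.6  131.7] [126.6 131.6 134. ] (array([ 458.9, -115.6]), 205, 111, 69.8)
side deck 1680 [ 526.2 -128.6   41.3] [37.1 40.7 47.3] (array([ 504.2, -139.3]), 161, 101, -13.8)
side guides 250 [ 516.1 -118.3   85.6] [77.2 85.9 93.3] (array([ 530.2, -128.4]), 147, 80, 20.3)
top blue 316 [512.5 -95.6 128.3] [ 87.3 131.2 133.5] (array([ 515.1, -109.2]), 76, 47, 76.4)
top cover 339 [508.2 -86.2 247.9] [129.2 131.6 982.7] (array([517. , -80.2]), 99, 73, -9.1)
top deck 757 [505.2 -88.   40. ] [36.8 39.8 44.2] (array([ 511.7, -106.2]), 100, 82, 75.8)
top guides 113 [510.4 -88.5  89.3] [84.1 89.7 93.4] (array([516. , -91.3]), 89, 21, 75.8)
```

View pics/both3.png

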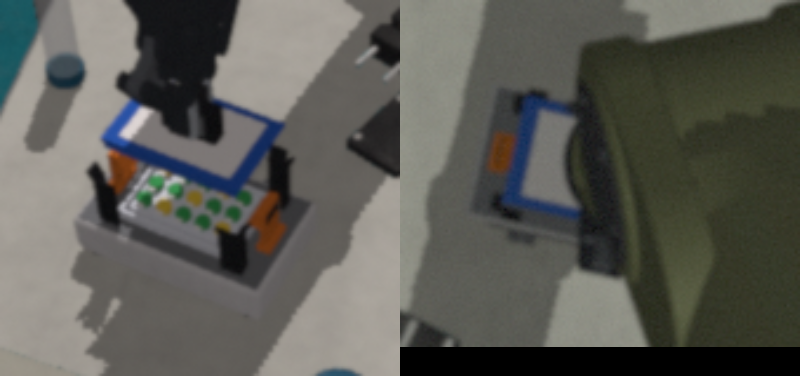

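The side crop (left) shows the cover held level above the tubes, roughly inside the guides. The top crop (right) shows its +y end at (525,155), near the clip at (500,150). Next I'll measure the offset within each camera, in the shaker's axes.

```bash
cat > fit.py <<'E'
from h import *
import sys
def fit(n,im,d,zt,ref):
    "cover offset & yaw relative to the shaker within one camera: top face's blue rim against the deck-fitted centre"
    P=cloud(n,d); hsv=cv2.cvtColor(im,cv2.COLOR_BGR2HSV).astype(int)
    m=(hsv[...,0]>100)&(hsv[...,0]<130)&(hsv[...,1]>100)&(abs(P[...,2]-zt)<2.5)&(abs(P[...,0]-502)<90)&(abs(P[...,1]+142)<90)
    k,l,st,_=cv2.connectedComponentsWithStats(m.astype(np.uint8),connectivity=8)
    m=np.isin(l,[i for i in range(1,k) if st[i,4]>25])
    q=P[m][:,:2]-ref; a=np.radians(-14.3); q=q@np.array([[np.cos(a),-np.sin(a)],[np.sin(a),np.cos(a)]])
    def edge(i,s):   # extreme points per 6 mm bin of the other axis, line fit
        o=1-i; b=(q[:,o]//6).astype(int); pts=[]
        for v in np.unique(b):
            w=q[b==v]
            if len(w)>2: j=np.argmax(s*w[:,i]); pts.append(w[j])
        pts=np.array(pts); pts=pts[s*pts[:,i]>np.max(s*pts[:,i])-5]
        f=np.polyfit(pts[:,o],pts[:,i],1) if len(pts)>3 else [0,pts[:,i].mean()]
        return len(pts),round(f[1],1),round(np.degrees(f[0]),1),round(np.median(pts[:,i]),1)
    for nm,i,s in(("+x",0,1),("-x",0,-1),("+y",1,1),("-y",1,-1)): print(n,nm,edge(i,s))
E
python3 - <<'E'
from fit import *
d={}
for n,ref in(("side",[503.3,-138.8]),("top",[502.5,-143.8])):
    im,dd=cams.capture(n); fit(n,im,dd,131.5,np.array(ref))
E
```

```text
side +x (19, np.float64(36.0), np.float64(0.1), np.float64(35.9))
side -x (10, np.float64(-33.9), np.float64(0.8), np.float64(-33.3))
side +y (12, np.float64(58.7), np.float64(0.0), np.float64(58.7))
side -y (8, np.float64(-50.0), np.float64(0.5), np.float64(-49.9))
top +x (5, np.float64(33.9), np.float64(1.6), np.float64(35.1))
top -x (8, np.float64(-33.8), np.float64(0.2), np.float64(-33.7))
top +y (12, np.float64(59.5), np.float64(-0.1), np.float64(59.6))
top -y (2, np.float64(12.7), np.float64(0.0), np.float64(12.7))
```

>>> {"api": "arm_command", "payload": {
  "steps": [0,0,0,-2,-0.4,0,5,0,0,0,-4.3,-0.8,0,5,0,0,0,-4.3,-0.8,6,5,0,0,0,-4.3,-0.8,14,5,0,0,0,-4.3,-0.8,20,5,0,0,0,-4.3,-0.8,24,5,0,0,0,-4.3,-0.8,24,5,0,0,0,-4.3,-0.8,24,5],
  "newtons": 100
}}

```text
time_s: 9.35
tcp_pos: [502.7, -141.7, 132.1]
tcp_rot: [-2.482, -1.926, 0.0]
ft_force: [-0.5, -0.3, -1.4]
grip_width: 0.14
```

```bash
python3 - <<'E'
from fit import *
towards([503,-141.5,132],-14.3)
for n,ref in(("side",[503.3,-138.8]),("top",[502.5,-143.8])):
    im,dd=cams.capture(n); fit(n,im,dd,107.5,np.array(ref))
E
```

```text
t 9.35 tcp [ 502.7 -141.7  132.1] F [-0.5 -0.3 -1.4] grip 0.14
turn [-0.0003 -0.0002 -0.0012] shift [0.3 0.3 0.1]
side +x (18, np.float64(34.7), np.float64(-0.4), np.float64(34.5))
side -x (11, np.float64(-33.8), np.float64(-0.8), np.float64(-34.1))
side +y (12, np.float64(54.5), np.float64(-0.5), np.float64(54.6))
side -y (7, np.float64(-53.6), np.float64(-1.0), np.float64(-54.0))
top +x (6, np.float64(33.8), np.float64(0.4), np.float64(34.1))
top -x (9, np.float64(-34.6), np.float64(0.4), np.float64(-34.5))
top +y (12, np.float64(55.2), np.float64(-0.2), np.float64(55.3))
top -y (2, np.float64(9.7), np.float64(0.0), np.float64(9.7))
```

Centred to within about 0.5 mm. Now down into the guides.

>>> {"api": "arm_command", "payload": {
  "steps": [0,0,0,0,0,3,5,0,0,0,0,0,6,5,0,0,0,0,0,9,5,0,0,0,0,0,12,5,0,0,0,0,0,15,5,0,0,0,0,0,17,5,0,0,0,0,0,17,5,0,0,0,0,0,17,5]
}}

```text
time_s: 10.25
tcp_pos: [502.7, -141.9, 115.2]
tcp_rot: [-2.482, -1.926, -0.0]
ft_force: [1.0, 0.5, -0.7]
grip_width: 0.137
```

>>> {"api": "arm_command", "payload": {
  "steps": [0,0,0,0,0,2,5,0,0,0,0,0,4,5,0,0,0,0,0,6,5,0,0,0,0,0,8,5,0,0,0,0,0,10,5,0,0,0,0,0,12,5,0,0,0,0,0,12,5,0,0,0,0,0,12,5]
}}

```text
time_s: 11.05
tcp_pos: [502.0, -142.9, 103.0]
tcp_rot: [2.483, 1.925, -0.002]
ft_force: [-1.9, -3.6, -0.1]
grip_width: 0.137
```

>>> {"api": "arm_command", "payload": {
  "steps": [0,0,0,-0.7,0,1,5,0,0,0,-0.7,0,2,5,0,0,0,-0.7,0,3.5,5,0,0,0,-0.7,0,5,5,0,0,0,-0.7,0,6.5,5,0,0,0,-0.7,0,8,5,0,0,0,-0.7,0,8,5,0,0,0,-0.7,0,8,5]
}}

```text
time_s: 11.85
tcp_pos: [503.1, -142.7, 95.6]
tcp_rot: [2.481, 1.925, 0.001]
ft_force: [-0.4, -4.6, 5.7]
grip_width: 0.14
```

>>> {"api": "arm_command", "payload": {
  "steps": [0,0,0,-0.7,0,1,5,0,0,0,-0.7,0,2,5,0,0,0,-0.7,0,3,5,0,0,0,-0.7,0,4,5,0,0,0,-0.7,0,5,5,0,0,0,-0.7,0,6,5,0,0,0,-0.7,0,6,5,0,0,0,-0.7,0,6,5]
}}

```text
time_s: 12.65
tcp_pos: [503.5, -142.0, 89.9]
tcp_rot: [2.481, 1.927, 0.004]
ft_force: [-0.4, -1.2, 8.4]
grip_width: 0.142
```

>>> {"api": "arm_command", "payload": {
  "steps": [0,0,0,0,0,0.5,5,0,0,0,0,0,1,5,0,0,0,0,0,1.5,5,0,0,0,0,0,2,5,0,0,0,0,0,2.5,5,0,0,0,0,0,3,5,0,0,0,0,0,3,5,0,0,0,0,0,3,5]
}}

```text
time_s: 13.45
tcp_pos: [503.5, -142.1, 87.2]
tcp_rot: [2.481, 1.926, 0.004]
ft_force: [-2.0, -1.7, 12.0]
grip_width: 0.142
```

```bash
python3 - <<'E'
from fit import *
o=manip.get_obs();print(o["tcp_pos"],o["ft_force"])
im,d=cams.capture("side"); P=cloud("side",d); hsv=cv2.cvtColor(im,cv2.COLOR_BGR2HSV).astype(int)
m=(hsv[...,0]>100)&(hsv[...,0]<130)&(hsv[...,1]>100)&(abs(P[...,0]-502)<90)&(abs(P[...,1]+142)<90)
print(np.percentile(P[m][:,2],[10,50,75,90,97]).round(1))
a=np.radians(-14.3);q=(P[m]-[503.3,-138.8,0]);y=-np.sin(a)*q[:,0]+np.cos(a)*q[:,1]
for lo,hi in((-60,-30),(-30,0),(0,30),(30,60)):
    w=q[(y>lo)&(y<hi)]; print(lo,np.percentile(w[:,2],[50,85]).round(1) if len(w)>5 else 0)
fit("side",im,d,np.percentile(P[m][:,2],75),np.array([503.3,-138.8]))
cv2.imwrite('pics/press.png',cv2.resize(im[140:260,185:325],None,fx=5,fy=5,interpolation=cv2.INTER_CUBIC))
E
```

```text
[ 503.50797163 -142.12702722   87.19976243] [-2.03710205 -1.68922857 12.01352829]
[57.9 62.1 64.2 66.2 82.5]
-60 [64.3 66.1]
-30 [61.9 64.2]
0 [61.4 62.9]
30 [61.2 65. ]
side +x (10, np.float64(35.6), np.float64(-1.0), np.float64(35.7))
side -x (2, np.float64(-0.2), np.float64(0.0), np.float64(-0.2))
side +y (3, np.float64(6.8), np.float64(0.0), np.float64(6.4))
side -y (5, np.float64(-53.9), np.float64(4.0), np.float64(-53.3))
```

View pics/press.png

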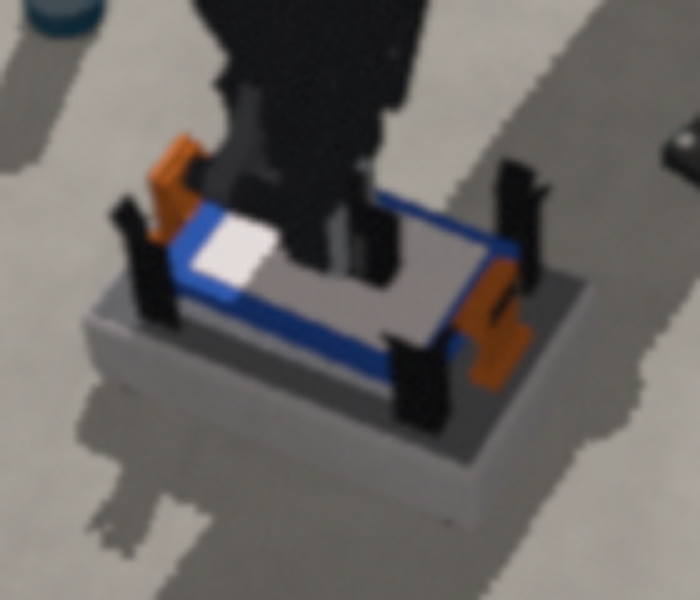

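The cover sits inside the guides with its rim under the clip tops, at (185,190) and (495,290). At this resolution I can't tell whether it has snapped, so I'll compare the clip positions with the first images and measure the panel height.

```bash
cat > clips.py <<'E'
from h import *
a=np.radians(-14.3);M=np.array([[np.cos(a),-np.sin(a)],[np.sin(a),np.cos(a)]])
def clips(n,im,d,ref):
    P=cloud(n,d); hsv=cv2.cvtColor(im,cv2.COLOR_BGR2HSV).astype(int)
    q=(P[...,:2]-ref)@M; Z=P[...,2]
    o=(hsv[...,1]>130)&(hsv[...,0]<18)&(abs(q[...,0])<18)&(abs(q[...,1])<90)
    for nm,s in(("left",1),("right",-1)):
        out=[]
        for lo,hi in((77,81),(80,90)):
            y=s*q[...,1][o&(s*q[...,1]>40)&(Z>lo)&(Z<hi)]
            out.append((len(y),np.percentile(y,[5,50,95]).round(1) if len(y)>3 else None))
        print(n,nm,*out)
    if n=="side":
        c=(abs(q[...,0])<30)&(abs(q[...,1])<50)&(Z>56)&(Z<72)&(hsv[...,2]>100)&(hsv[...,1]<60)
        for lo,hi in((-48,-25),(-25,0),(0,25),(25,48)):
            w=Z[c&(q[...,1]>lo)&(q[...,1]<hi)]; print("panel",lo,len(w),round(float(np.median(w)),1) if len(w) else 0)
def now():
    o=manip.get_obs();print(o["time_s"],o["tcp_pos"].round(2),o["ft_force"].round(1))
    for n,r in(("side",[503.3,-138.8]),("top",[502.5,-143.8])):
        im,d=cams.capture(n); clips(n,im,d,r)
E
python3 - <<'E'
from clips import *
for n,r in(("side",[503.3,-138.8]),("top",[502.5,-143.8])): clips(n,cv2.imread(f"pics/{n}0.png"),np.load(n+"0.npy"),r)
now()
E
```

```text
side left (30, array([56.7, 61.8, 65.4])) (42, array([57.6, 61.8, 64.6]))
side right (40, array([55.6, 58.8, 63.9])) (28, array([57.1, 60.9, 63.3]))
panel -48 2 57.2
panel -25 10 56.2
panel 0 13 56.6
panel 25 10 57.6
top left (44, array([56.6, 60.6, 65.6])) (39, array([58. , 61.8, 64.8]))
top right (36, array([55.4, 58.4, 62.4])) (40, array([56.3, 60.8, 63.6]))
13.5 [ 503.54 -142.14   87.23] [-1.7 -1.1 12. ]
side left (31, array([57.2, 61.8, 65.1])) (45, array([58. , 61.8, 64.8]))
side right (33, array([59. , 62.3, 66.8])) (33, array([60.2, 64.9, 67.2]))
panel -48 125 64.9
panel -25 132 64.1
panel 0 192 62.6
panel 25 264 62.0
top left (38, array([56.7, 59.9, 64.7])) (39, array([57.6, 62.4, 65.1]))
top right (0, None) (0, None)
```

The left clip is back at rest, but the right one is still about 4 mm out and the cover is about 2° high at that end. I'll tilt the hand to level the -y end while pressing.

>>> {"api": "arm_command", "payload": {
  "steps": [0,0.01,0,0,0,0.3,5,0,0.02,0,0,0,0.6,5,0,0.03,0,0,0,0.9,5,0,0.04,0,0,0,1.2,5,0,0.045,0,0,0,1.5,5,0,0.05,0,0,0,1.5,5,0,0.05,0,0,0,1.5,5,0,0.05,0,0,0,1.5,5],
  "newtons": 120
}}

```text
time_s: 14.4
tcp_pos: [503.1, -143.6, 85.5]
tcp_rot: [-2.459, -1.908, -0.063]
ft_force: [-1.5, -3.4, 10.2]
grip_width: 0.137
```

```bash
python3 -c "
from clips import *
now()"
```

```text
14.4 [ 503.13 -143.57   85.54] [-1.5 -3.4 10.2]
side left (35, array([56.9, 59.8, 65.2])) (37, array([57.9, 62.4, 64.9]))
side right (11, array([56.9, 62.4, 64.4])) (20, array([57.6, 62. , 63.5]))
panel -48 129 61.3
panel -25 121 61.5
panel 0 196 61.3
panel 25 255 61.7
top left (43, array([56.4, 60. , 65.2])) (38, array([57.5, 62.2, 64.8]))
top right (0, None) (0, None)
```

Both clips are back at rest, the panel is level at 61.4 mm, and the force has dropped. I'll trim to about 12 N.

>>> {"api": "arm_command", "payload": {
  "steps": [0,0,0,-0.2,0,0.3,5,0,0,0,-0.4,0,0.6,5,0,0,0,-0.4,0,0.9,5,0,0,0,-0.4,0,0.9,5,0,0,0,-0.4,0,0.9,5,0,0,0,-0.4,0,0.9,5,0,0,0,-0.4,0,0.9,5,0,0,0,-0.4,0,0.9,5]
}}

```text
time_s: 15.3
tcp_pos: [503.1, -143.5, 84.8]
tcp_rot: [-2.459, -1.908, -0.064]
ft_force: [-2.3, -2.5, 11.7]
grip_width: 0.135
```

```bash
python3 -c "
from clips import *
now();now()
im,d=cams.capture('side');cv2.imwrite('pics/fin.png',cv2.resize(im[90:390,170:490],None,fx=2.4,fy=2))
cv2.imwrite('pics/fin.png',cv2.resize(im[140:260,185:325],None,fx=5,fy=5,interpolation=cv2.INTER_CUBIC))"
```

```text
15.3 [ 503.12 -143.54   84.76] [-2.3 -2.5 11.7]
side left (33, array([57.1, 61.2, 65.5])) (43, array([57.5, 61.7, 64.8]))
side right (21, array([57.9, 63. , 64.4])) (16, array([58.6, 63.6, 64.4]))
panel -48 132 60.6
panel -25 127 61.0
panel 0 192 60.9
panel 25 259 61.0
top left (40, array([56.5, 60.9, 65.3])) (39, array([57.5, 62.3, 65.3]))
top right (0, None) (0, None)
15.4 [ 503.15 -143.52   84.78] [-2.4 -2.9 12.3]
side left (33, array([57.4, 62.4, 65.3])) (38, array([57.7, 62.2, 65.1]))
side right (17, array([60.1, 62.4, 64.8])) (20, array([57.2, 62.5, 64.7]))
panel -48 131 61.0
panel -25 126 60.7
panel 0 193 60.8
panel 25 255 60.9
top left (40, array([56. , 59.8, 65. ])) (41, array([57.3, 61.9, 65. ]))
top right (0, None) (0, None)
```

View pics/fin.png

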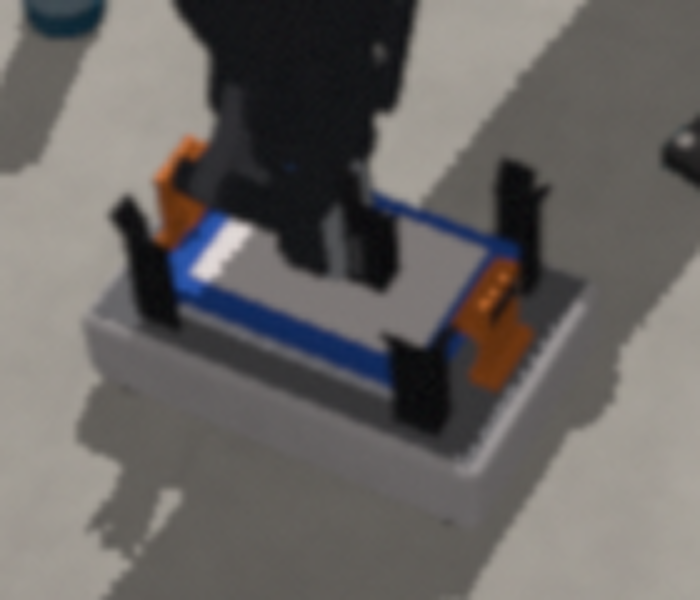

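The right clip has moved back inward (its left edge went from about 150 to 157 px). The cover is level under both hooks, with its top near 60.9 mm and 12 N on the hand. I'll hand in.

```bash
python3 -c "
from h import *
print(manip.sign_off())"
```

```text
the job is handed in; nothing more can be done
None
```

I picked up the cover by its handle, lowered it between the corner guides and pressed it until both clips snapped. I then handed the job in at about 15.5 s with the hand still gripping and pressing.

**Snap:** the left clip caught first, leaving the -y end about 3 mm high. I tilted the hand about 3° while pressing, and the right clip then snapped. The force fell from 12.0 to 10.2 N even though the hand had moved further down.

**Last checks:**
- **Push:** the wrist read 11.7 to 12.3 N, with about 3 to 4 N of sideways force remaining.
- **Height:** the cover's top was level at about 60.9 mm, below the 64 mm hooks, so the carrier was pressed about 5 mm.
- **Left clip:** both cameras measured it back at rest.
- **Right clip:** the side camera put it 0 to 2 mm from rest, partly hidden by the fingers, and the arm hid it from the top camera. That it snapped rests on the level cover and the force drop as well.

**Other objects:** I never moved the arm near the bottle, timer or marker, but I took no final picture of all three to confirm they hadn't moved.

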